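# Snap a label spindle into the dispenser

## Task

Load the white label roll into the blue dispenser: take its spindle out of the rack, lay it level across the mouths of the two fork clips and let go, then press it down past the orange sprung jaws until both ends sit fully home in the forks and both jaws have snapped shut over it. Leave the brown roll in the rack and do not disturb the other things on the bench.

Things in the scene. Friction and masses are not known exactly. Their poses are not given: they have to be found in the camera images.
- white_spindle: Loose steel rod, 16 mm diameter, 150 mm long, with a fixed white roll at its middle (52 mm diameter, 60 mm wide along the rod). About 0.16 kg. Origin at the middle of the rod, on its axis; own y axis runs along the rod (either way round is equal). It starts in the rack with its axis level. Grasp the roll from above across its 52 mm diameter.
- brown_spindle: Same spindle with a brown roll, same frame. It stays in the rack. White and brown may lie in either of the rack's two places.
- rack: Fixed dark steel rack, base 190 (x) x 146 (y) x 8 mm. Origin: centre of its underside on the bench. Two places at x = -55 and +55 mm; a spindle lies along the rack's y, axis 42 mm above the bench, in open-topped 19 mm slots of two upright plates at y = +-58 mm (10 mm thick, slot walls 48 mm high).
- dispenser: Fixed blue dispenser, base plate 150 x 150 x 12 mm, steel tear bar (top 39 mm) at its x = -66 mm edge. Origin: centre of its underside on the bench. Two fork clips, 12 mm wide along y, at y = +-53 mm, open upward; free space between them for roll and fingers. Each has a fixed blue prong at +x (inner face x = +9 mm, flared lip 105 mm high) and an orange sprung jaw at -x.
- seat (a point): Midway between the forks, where the spindle's axis lies when fully home: dispenser x = 0, y = 0, 66 mm above the bench; axes as the dispenser's, y along the seated spindle. A spindle laid in the mouths rests on the jaw noses with its axis about 22 mm higher (88 mm above the bench), 1 mm to +x. Pressing it past both jaws takes roughly 10 to 20 N in all.
- white_spindle_end_a (a point): Point on the white spindle's axis 53 mm from its middle towards own +y, where it lies in one fork.
- white_spindle_end_b (a point): The same, 53 mm towards own -y.
- jaw_left (a joint): Hinge of the orange jaw at dispenser y = +53 mm, rad: 0 sprung shut, grows as it is pushed outward (-x), about 0.14 as the rod passes. Hinge line along y at x = -14 mm, 41 mm above the bench; round nose (radius 5 mm) centred at x = -7 mm, 78.5 mm up; flared tab up to about 100 mm.
- jaw_right (a joint): The same for the orange jaw at dispenser y = -53 mm.
- tape_measure: Yellow tape measure, 63 x 90 x 38 mm, bystander on the bench. Origin under its centre.
- sample_box: Small cardboard carton, 52 x 79 x 36 mm, bystander. Origin under its centre.
- screwdriver: Red-handled screwdriver, 27 x 206 x 28 mm, bystander. Origin under its centre.

How it is judged:
On the way, in this order (a step that is already met when the one before it is completed fails the run):
1. the white spindle lies at rest across both fork mouths, on the jaws, let go (z of white_spindle_end_a in the frame of seat between 0.012 and 0.034 m and x of white_spindle_end_a in the frame of seat between -0.012 and 0.014 m and z of white_spindle_end_b in the frame of seat between 0.012 and 0.034 m and x of white_spindle_end_b in the frame of seat between -0.012 and 0.014 m and y of white_spindle in the frame of seat between -0.018 and 0.018 m and angle between the y axis of white_spindle and the y axis of dispenser, either way round below 0.12 rad and contact force between the fingers and white_spindle below 0.05 N and linear speed of white_spindle below 0.02 m/s), for 0.2 s.
2. the white spindle is fully home in both forks with both jaws shut over it (z of white_spindle_end_a in the frame of seat between -0.004 and 0.004 m and x of white_spindle_end_a in the frame of seat between -0.006 and 0.006 m and z of white_spindle_end_b in the frame of seat between -0.004 and 0.004 m and x of white_spindle_end_b in the frame of seat between -0.006 and 0.006 m and y of white_spindle in the frame of seat between -0.018 and 0.018 m and angle between the y axis of white_spindle and the y axis of dispenser, either way round below 0.12 rad and value of joint each of jaw_left, jaw_right below 0.06 rad), for 0.2 s.
At the end, for the whole second after the job is handed in: The white spindle lies at rest and released in both forks: both ends within 4 mm of the seated height and 6 mm of the seat line sideways, within 18 mm of centred along its length, both jaws shut (below 0.06 rad); the brown spindle is still in its place in the rack (all of step 2 and contact force between the fingers and white_spindle below 0.05 N and linear speed of white_spindle below 0.02 m/s and distance between brown_spindle and rack below 0.082 m and height (world z) of brown_spindle below 0.05 m); the robot touches nothing.
It fails at once if the brown spindle is moved more than 20 mm (distance of brown_spindle from where it was at the start of the episode above 0.02 m).
It fails at once if the tape measure is moved more than 25 mm (distance of tape_measure from where it was at the start of the episode above 0.025 m).
It fails at once if the small carton is moved more than 25 mm (distance of sample_box from where it was at the start of the episode above 0.025 m).
It fails at once if the screwdriver is moved more than 25 mm (distance of screwdriver from where it was at the start of the episode above 0.025 m).
It also fails if it takes over 48 s, if anything falls off the work surface, if the arm or the gripper's body presses on something with over 40 N, if the wrist force passes 120 N, or if a joint passes its speed limit or range.

## Robot

A 7-joint arm with a two-finger parallel gripper is mounted at the origin on a cart in front of the work surface, level with it; the furniture and walls round the work are solid. World frame = base frame: x ahead of the robot, y to its left, z up, the work surface at z = 0. Lengths are in m, angles in rad, forces in N, time in s.
With the tool pointing down it reaches from about 0.425 to 0.925 m from the base axis. Payload 6.8 kg.
Tool frame: the origin (TCP) lies midway between the tips of the shut fingers; the grasp point (between the pads) lies 19 mm behind it (bot.pinch_z is the distance from the TCP to the grasp point, in m); z points along the fingers, y is the line along which they close (so a half turn about z gives the same grasp; the last joint's range is limited). The gripper opens to 85 mm and grips with 20 to 120 N. Pads are 22 mm wide; open, the fingers measure 114 mm over their backs; the gripper's body (76 mm by 85 mm) begins 54 mm behind the grasp point. The pads swing forward as they close: fully open they stand 13 mm farther back than shut.
Start: joints at [-1.422, 0.477, 0.022, 1.555, -0.011, 1.109, -0.083], TCP at [0.171, 0.653, 0.231] pointing down, gripper open.
Joint ranges: [-2.96, 2.96], [-0.34, 2.1], [-1.41, 1.46], [0.24, 2.44], [-1.37, 4.51], [0.17, 1.92], [-2.96, 2.96]. Speed limits (rad/s): [2.39, 2.39, 3.14, 3.14, 3.14, 3.14, 3.14].

## Interface

Orientations are given as a unit quaternion [w, x, y, z].
In Python, from station import bot, imaging gives the robot as it stands. The module is installed in compiled form; this text tells all that it offers.
- The arm moves only by the tool carry_out, never from a script. Its argument "targets" is a list of rows, each a list of 5 numbers: the shift along the tool's x, y, z in cm, then the turn about the tool's z in degrees, then the opening, from -1 (shut) to 1 (fully open). In form: [[x, y, z, yaw, gripper], ...]. A call has 1 to 12 rows; each row shifts and turns the commanded pose from where the row before left it, along the tool's axes as they then stand; what a row does not reach is not made up. A row lasts 1/10 s, in which the tool goes at most 50 mm and 8.59 degrees, less where a joint would pass 70% of its speed; a pose out of reach is approached as far as the arm can. A call is refused whole if a number of a shift passes 5 or a number of a turn 8.59, either way. A call with a gripper value outside its range is refused whole. The fingers move at their own pace and stop on an object; "force" is the grip in N (left out, the last holds). Time passes only in rows, so rows that do not move let the fingers close. It gives the time, the measured TCP pose, the force, the opening and the grip force at its end, in the units of the state.
- bot.get_obs(): the state, without advancing time (a new reading comes with each control period).
- imaging.read_camera(name): name is "side" or "top" or "wrist"; returns the picture (480x640x3 uint8, red, green, blue); there is no depth.
- imaging.calibration(name): a dict with "fx", "fy", "cx", "cy" (pixels), "k1" (the pictures are not rectified: a ray, as slopes to the right and down, at radius r is drawn at 1 + k1 r^2 times it, then the intrinsics apply), "extrinsics" (4x4, takes a point from world to camera coordinates). Camera axes: x right, y up, looking along -z (the intrinsics and any distortion apply to the point x, -y, -z); pixel columns grow to the right and rows downward; lengths in m; the calibration is good to about 2 mm. A picture is of the moment at which its call begins: read the wrist's pose just before it. calibration takes no time and is no camera call; for the wrist camera it gives the pose at the moment of the call.
- bot.hand_in(): hands the job in; it is judged then, once.
The state is a dict: "t": time; "q": joint angles; "joint_vel": joint speeds; "joint_torque": joint torques, N m; "eef_pos": TCP position; "tool_rot": TCP orientation; "contact_force": force on the tool from outside, world axes, zero at the start; "torque": the same for the moment, N m; "gripper_width": opening from 0.0 (shut) to 1.0 (fully open); "grasp_force": force on a finger pad.
Only numpy, scipy, OpenCV 4.12 (cv2) and the standard library are available. Lean on these libraries where they do the work, as an engineer would, in place of code of your own. Each camera call takes 0.05 s, during which the arm holds its last target. There are 200 camera calls.

## Working session

There is one attempt and no reset: what is moved stays moved. The work goes in short steps, Python scripts to look and compute and a tool call to move; the robot and the scene stay as the last step left them, time stands still between calls to the robot, and variables do not carry over. Pictures are saved under pics/ and viewed, at most 10 in all, crops included, and the job is handed in when it is done.

Besides the shell and the picture viewer there is one more tool, called by a JSON object that holds its "method" and its "body". carry_out: Moves the arm, as the interface text tells. Its arguments: {"type":"object","properties":{"targets":{"type":"array"},"force":{"type":"number"}},"required":["targets"]}

```bash
mkdir -p pics; cat > h.py <<'E'
import numpy as np, cv2
from station import bot, imaging
def ray(c,u,v):
    k=c; xd=(u-k["cx"])/k["fx"]; yd=(v-k["cy"])/k["fy"]
    x,y=xd,yd
    for _ in range(30):
        s=1+k["k1"]*(x*x+y*y); x,y=xd/s,yd/s
    E=np.array(k["extrinsics"]); R=E[:3,:3]; o=-R.T@E[:3,3]
    return o, R.T@np.array([x,-y,-1.])
def onz(c,u,v,z):
    o,d=ray(c,u,v); return o+d*(z-o[2])/d[2]
def proj(c,p):
    E=np.array(c["extrinsics"]); q=E[:3,:3]@np.array(p)+E[:3,3]
    x,y=q[0]/-q[2],-q[1]/-q[2]; s=1+c["k1"]*(x*x+y*y)
    return np.array([c["fx"]*x*s+c["cx"],c["fy"]*y*s+c["cy"]])
E
python3 - <<'E'
from h import *
for n in ("top","side"):
    cv2.imwrite(f"pics/{n}0.png",imaging.read_camera(n)[:,:,::-1]); c=imaging.calibration(n)
    o,d=ray(c,320,240);print(n,c["fx"],c["k1"],o,d)
s=bot.get_obs();print(s["t"],s["eef_pos"],s["tool_rot"],s["gripper_width"],bot.pinch_z)
E
```

```text
top 454.825369767596 -0.04305510357736253 [0.38420952 0.05101429 1.00664788] [ 0.06554613 -0.00930106 -0.99781151]
side 560.1447731970258 -0.07685782441784626 [1.34647355 1.09253359 0.77204391] [-0.56642065 -0.69280324 -0.44683742]
0.1 [0.17131769 0.6523543  0.23044042] [-3.63345308e-05  1.28020267e-01  9.91771220e-01 -8.11033787e-04] 1.0056497547415364 0.0187
```

View pics/top0.png

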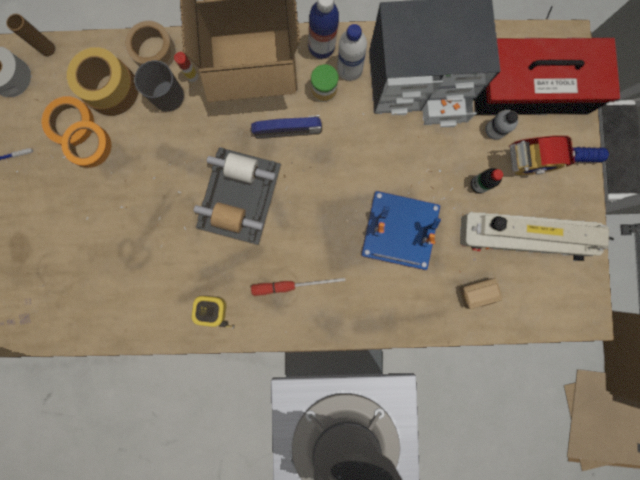

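View pics/side0.png

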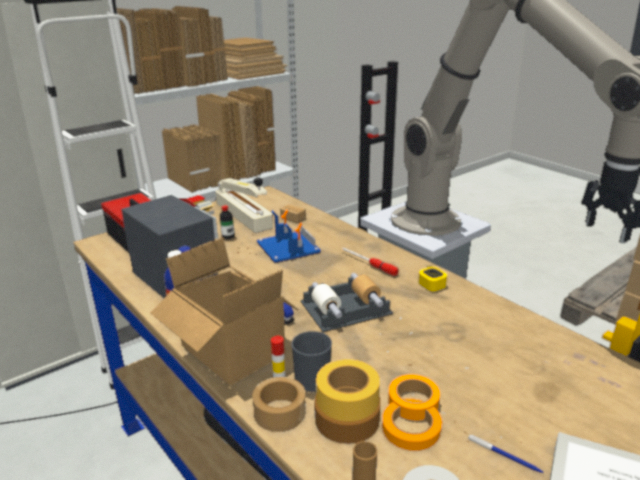

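Top view: white roll at about (240,167), brown at about (228,217), and dispenser around (402,230). I'll enlarge the top view around rack and dispenser.

```bash
python3 - <<'E'
from h import *
im=cv2.imread("pics/top0.png")
a=im[140:250,185:295];b=im[180:280,350:450]
a=cv2.resize(a,(396,396),interpolation=cv2.INTER_CUBIC);b=cv2.resize(b,(400,400),interpolation=cv2.INTER_CUBIC)
b=b[:396]
cv2.imwrite("pics/crop.png",np.hstack([a,b]))
E
```

```text
(no output)
```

View pics/crop.png

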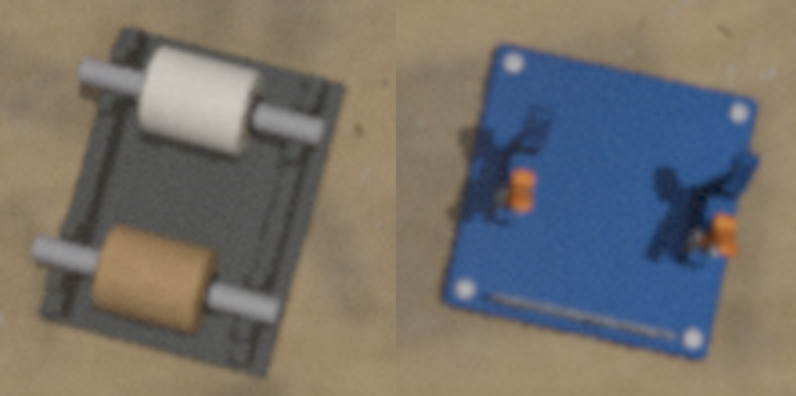

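Crop (left at 3.6x, right at 4x): white rod ends at about (82,74) and (322,128), brown ends at (35,250) and (278,308). The dispenser top-plate corners are (500,44), (757,100), (703,358), (443,302), with the tear bar on the lower edge.

```bash
python3 - <<'E'
from h import *
c=imaging.calibration("top")
A=lambda u,v:(185+(u+.5)/3.6-.5,140+(v+.5)/3.6-.5); B=lambda u,v:(350+(u-396+.5)/4-.5,180+(v+.5)/4-.5)
for n,p,q in(("white",(82,74),(322,128)),("brown",(35,250),(278,308))):
    a,b=onz(c,*A(*p),.042),onz(c,*A(*q),.042);d=a-b
    print(n,(a+b)/2,np.linalg.norm(d),"yaw",np.degrees(np.arctan2(-d[0],d[1])))
P=[onz(c,*B(*p),.012) for p in((500,44),(757,100),(703,358),(443,302))]
m=sum(P)/4;print("disp",m,[np.linalg.norm(P[i]-P[i-1]) for i in range(4)])
y=(P[0]+P[3]-P[1]-P[2]);yaw=np.arctan2(-y[0],y[1]);x=(P[0]+P[1]-P[2]-P[3]);print(np.degrees(yaw),np.degrees(np.arctan2(x[1],x[0])))
R=np.array([[np.cos(yaw),-np.sin(yaw)],[np.sin(yaw),np.cos(yaw)]])
ys=.053
for n,l in(("tab L",(-.012,ys,.1)),("tab R",(-.012,-ys,.1)),("prong L",(.02,ys,.105)),("prong R",(.02,-ys,.105))):
    w=np.r_[m[:2]+R@l[:2],l[2]];u=proj(c,w);print(n,(u-[350,180]+.5)*4-.5+[396,0])
for u in((522,175),(725,220)):print(R.T@(onz(c,*B(*u),.1)-m)[:2])
print(bot.get_obs()["q"])
E
```

```text
white [0.60777063 0.20828855 0.042     ] 0.1475757254165049 yaw -14.360772430273258
brown [0.50159061 0.2367742  0.042     ] 0.14874992020139075 yaw -14.957176817546975
disp [ 0.46758293 -0.13693706  0.012     ] [np.float64(0.14631342766614605), np.float64(0.14583053784348568), np.float64(0.14618482671028699), np.float64(0.14597347547142894)]
-13.711852871554044 -14.31143280458377
tab L [525.67825588 185.81840327]
tab R [731.6571089  230.45878479]
prong L [540.00434572 122.57912682]
prong R [746.57553245 167.44109824]
[-0.00705477  0.05591046]
[-0.00754723 -0.04867781]
[-1.42209525  0.47770474  0.02232884  1.55633072 -0.01147248  1.10930897
 -0.08308893]
```

{"method": "carry_out", "body": {"targets": [[-3.8,-2.3,0,0,1],[-3.8,-2.3,0,0,1],[-3.8,-2.3,0,0,1],[-3.8,-2.3,0,0,1],[-3.8,-2.3,0,0,1],[-3.8,-2.3,0,0,1],[-3.8,-2.3,0,0,1],[-3.8,-2.3,0,0,1],[-3.8,-2.3,0,0,1],[-3.8,-2.3,0,0,1],[-3.8,-2.3,0,0,1],[-3.8,-2.3,0,0,1]]}}

```text
t: 1.3
eef_pos: [0.5432, 0.2686, 0.231]
tool_rot: [-0.0, 0.128, 0.992, -0.0]
contact_force: [-0.5, 0.4, -0.0]
gripper_width: 1.004
grasp_force: 0.0
```

{"method": "carry_out", "body": {"targets": [[0,0,0,8.2,1],[0,0,0,8.2,1],[0,0,0,8.2,1],[0,0,0,8.2,1],[0,0,0,8.2,1],[0,0,0,8.2,1],[0,0,0,8.2,1],[0,0,0,8.2,1],[0,0,0,8.2,1],[0,0,0,8.2,1],[0,0,0,7.7,1],[0,0,0,0,1]]}}

```text
t: 2.5
eef_pos: [0.542, 0.2701, 0.2308]
tool_rot: [0.0, 0.791, 0.612, -0.0]
contact_force: [-0.1, 0.2, -0.2]
gripper_width: 0.998
grasp_force: 0.0
```

```bash
cat >> h.py <<'E'
from scipy.spatial.transform import Rotation as Ro
def tool():
    s=bot.get_obs();q=s["tool_rot"];R=Ro.from_quat([q[1],q[2],q[3],q[0]]).as_matrix();return s,s["eef_pos"],R
def go(w):  # cm along tool axes to world point
    s,p,R=tool();print("t",s["t"],"pos",np.round(p,4),"xaz",np.degrees(np.arctan2(R[1,0],R[0,0])),"z",R[:,2].round(3),"q",s["q"].round(2));print("shift cm",(R.T@(np.array(w)-p)*100).round(2))
E
python3 - <<'E'
from h import *
go([.6078,.2083,.2])
cv2.imwrite("pics/w1.png",imaging.read_camera("wrist")[:,:,::-1])
c=imaging.calibration("wrist");import pickle;pickle.dump(c,open("w1.pkl","wb"))
E
```

```text
t 2.5 pos [0.542  0.2701 0.2308] xaz 75.53382659223861 z [-0.001 -0.001 -1.   ] q [-0.96  0.4   0.52  1.76 -0.22  1.05 -0.61]
shift cm [-4.34  7.92  3.08]
```

View pics/w1.png

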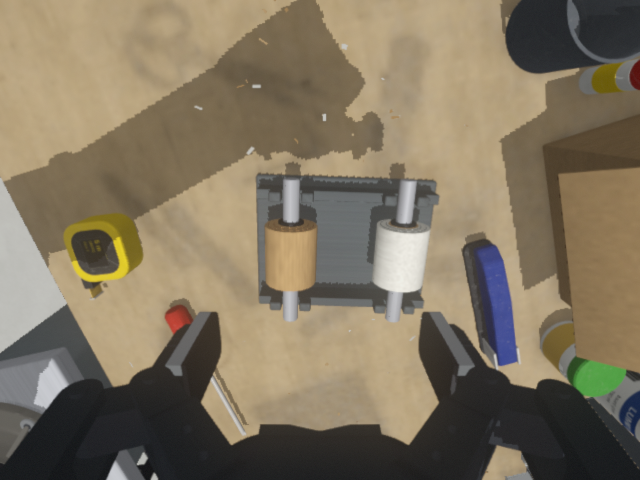

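The wrist view shows the white rod ends at about (408,181) and (394,320), the brown ends at (292,179) and (291,319), and the fingers clear of everything.

```bash
python3 - <<'E'
from h import *
import pickle;c=pickle.load(open("w1.pkl","rb"))
for n,p,q in(("white",(408,181),(394,320)),("brown",(292,179),(291,319))):
    a,b=onz(c,*p,.042),onz(c,*q,.042);d=a-b
    print(n,(a+b)/2,np.linalg.norm(d),"yaw",np.degrees(np.arctan2(-d[0],d[1])))
    if n=="white": go(np.r_[((a+b)/2)[:2],.1])
E
```

```text
white [0.61119251 0.20854914 0.042     ] 0.15021307581889629 yaw -15.294791001346558
t 2.55 pos [0.542  0.2702 0.2309] xaz 75.76728834076117 z [-0.001 -0.001 -1.   ] q [-0.96  0.4   0.52  1.76 -0.22  1.05 -0.61]
shift cm [-4.26  8.23 13.09]
brown [0.50445544 0.23718644 0.042     ] 0.15063795405896904 yaw -16.08536976201771
```

{"method": "carry_out", "body": {"targets": [[-1.4,2.7,0,0,1],[-1.4,2.7,0,0,1],[-1.5,2.7,0,-0.3,1],[0,0,3,0,1],[0,0,3,0,1],[0,0,3,0,1],[0,0,3,0,1],[0,0,2,0,1],[0,0,0,0,1],[0,0,0,0,1]]}}

```text
t: 3.55
eef_pos: [0.6102, 0.2082, 0.0915]
tool_rot: [-0.0, 0.788, 0.616, -0.0]
contact_force: [0.0, -0.1, 0.2]
gripper_width: 1.002
grasp_force: 0.0
```

```bash
python3 - <<'E'
from h import *
go([.6095,.2084,.020])
im=imaging.read_camera("wrist")[:,:,::-1].copy();cv2.imwrite("pics/w2.png",im)
E
```

```text
t 3.55 pos [0.6102 0.2082 0.0915] xaz 75.98495256932155 z [-0. -0. -1.] q [-0.75  0.62  0.46  1.77 -0.35  0.84 -0.37]
shift cm [ 0.   -0.08  7.15]
```

View pics/w2.png

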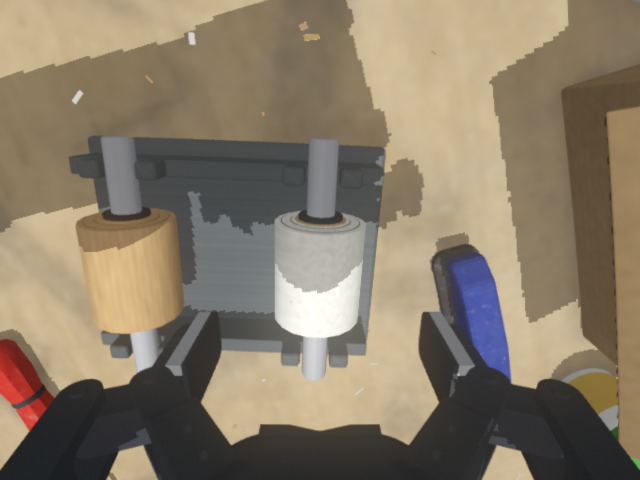

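Wrist view: the white roll is centred between the fingers (rod from about (323,140) to (314,378)), and the brown roll is clear of the left finger's path.

{"method": "carry_out", "body": {"targets": [[0,0,2,0,1],[0,0,2,0,1],[0,0,1.6,0,1],[0,0,1.5,0,1],[0,0,0,0,1],[0,0,0,0,1]]}}

```text
t: 4.2
eef_pos: [0.6104, 0.2083, 0.0206]
tool_rot: [0.0, 0.789, 0.615, 0.0]
contact_force: [0.6, -1.0, 0.6]
gripper_width: 1.002
grasp_force: 0.0
```

{"method": "carry_out", "body": {"targets": [[0,0,0,0,-1],[0,0,0,0,-1],[0,0,0,0,-1],[0,0,0,0,-1],[0,0,0,0,-1],[0,0,0,0,-1],[0,0,0,0,-1],[0,0,0,0,-1]], "force": 40}}

```text
t: 5.0
eef_pos: [0.6106, 0.2085, 0.0213]
tool_rot: [-0.0, 0.789, 0.615, 0.001]
contact_force: [-1.7, -0.3, 6.2]
gripper_width: 0.599
grasp_force: 40.7
```

{"method": "carry_out", "body": {"targets": [[0,0,-0.5,0,-1],[0,0,-1,0,-1],[0,0,-2,0,-1],[0,0,-3,0,-1],[0,0,-3,0,-1],[0,0,-3,0,-1],[0,0,-3,0,-1],[0,0,-2,0,-1],[0,0,0,0,-1],[0,0,0,0,-1]]}}

```text
t: 6.0
eef_pos: [0.6098, 0.2083, 0.1951]
tool_rot: [-0.0, 0.789, 0.615, 0.0]
contact_force: [0.6, 0.4, -1.9]
gripper_width: 0.6
grasp_force: 41.8
```

```bash
python3 - <<'E'
from h import *
go([.468,-.137,.2])
im=imaging.read_camera("wrist")[:,:,::-1].copy();cv2.imwrite("pics/w3.png",im)
E
```

```text
t 6.0 pos [0.6098 0.2083 0.1951] xaz 75.89966751567609 z [-0.  0. -1.] q [-0.8   0.5   0.52  1.7  -0.28  1.02 -0.43]
shift cm [-36.94  -5.34  -0.49]
```

View pics/w3.png

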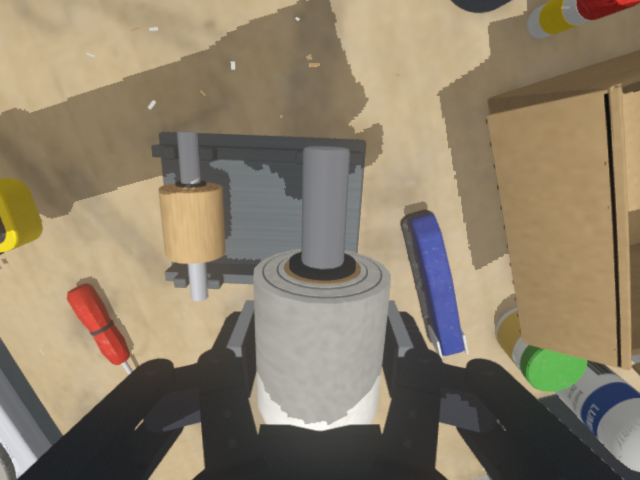

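Wrist view: the white roll is held, with its far rod end at about (326,149), and the brown roll is still in the rack. Next I move over to the dispenser.

{"method": "carry_out", "body": {"targets": [[-2,0,0,0,-1],[-3.5,-0.6,0,0,-1],[-3.5,-0.6,0,0,-1],[-3.5,-0.6,0,0,-1],[-3.5,-0.6,0,0,-1],[-3.5,-0.6,0,0,-1],[-3.5,-0.6,0,0,-1],[-3.5,-0.6,0,0,-1],[-3.5,-0.6,0,0,-1],[-3.5,-0.5,0,0,-1],[-3.4,0,0,0,-1],[0,0,0,0,-1]]}}

```text
t: 7.25
eef_pos: [0.4653, -0.1421, 0.1945]
tool_rot: [-0.0, 0.791, 0.612, -0.001]
contact_force: [-0.1, 1.0, -2.8]
gripper_width: 0.601
grasp_force: 41.8
```

```bash
python3 - <<'E'
from h import *
import pickle
go([.468,-.137,.2])
s,p,R=tool()
c=imaging.calibration("wrist")
e=onz(c,326,149,p[2]+.0207);print("rod end tool mm",R.T@(e-p)*1000)
w=imaging.read_camera("wrist")[:,:,::-1];sd=imaging.read_camera("side")[:,:,::-1]
pickle.dump(c,open("w4.pkl","wb"))
u=proj(imaging.calibration("side"),(.468,-.137,.1)).astype(int);print(u)
x0,y0=u[0]-60,u[1]-75
print(x0,y0)
cv2.imwrite("pics/w4.png",np.hstack([cv2.resize(w,(400,300)),cv2.resize(sd[y0:y0+120,x0:x0+120],(400,400),interpolation=cv2.INTER_CUBIC)[:300]]) if 0 else np.hstack([cv2.copyMakeBorder(cv2.resize(w,(400,300)),0,100,0,0,0),cv2.resize(sd[y0:y0+120,x0:x0+120],(400,400),interpolation=cv2.INTER_CUBIC)]))
cv2.imwrite("pics/w4full.png",w);cv2.imwrite("pics/s4full.png",sd)
E
```

```text
t 7.25 pos [ 0.4653 -0.1421  0.1945] xaz 75.40442977515855 z [-0.002 -0.002 -1.   ] q [-0.4   0.24  0.67  2.07 -0.19  0.89  0.11]
shift cm [ 0.56  0.13 -0.55]
rod end tool mm [ 76.10456805   2.16144612 -20.85983577]
[286 215]
226 140
```

View pics/w4.png

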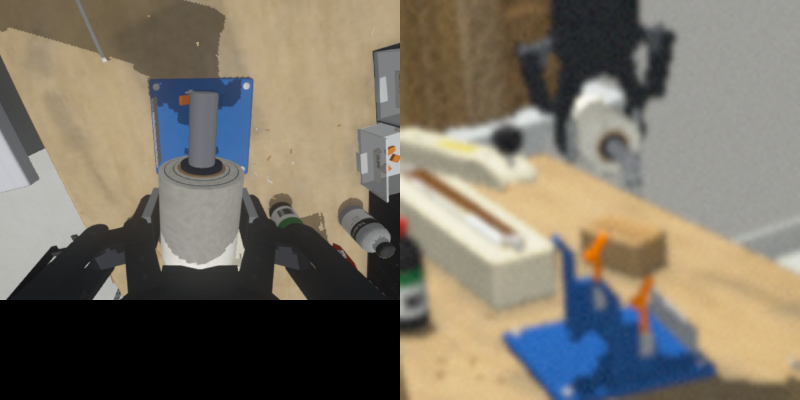

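The composite shows the held spindle level above the dispenser. Both orange jaws and blue prongs are clear in the side view. I'll refine the dispenser's position from its plate edges in the wrist image.

```bash
python3 - <<'E'
from h import *
import pickle
c=pickle.load(open("w4.pkl","rb"));im=cv2.imread("pics/w4full.png").astype(int)
b,g,r=im[...,0],im[...,1],im[...,2]
m=((b>1.5*r)&(b>45)&(b>1.15*g)).astype(np.uint8); m=cv2.morphologyEx(m,cv2.MORPH_OPEN,np.ones((3,3)))
W=lambda P:np.array([onz(c,u,v,.012)[:2] for u,v in P])
L=[];Rr=[];T=[]
for v in range(150,250,3):
    x=np.where(m[v,200:440])[0]+200
    L.append((x[0]-.5,v));Rr.append((x[-1]+.5,v))
for u in range(262,385,3): T.append((u,np.where(m[80:300,u])[0][0]+79.5))
print(L[::6],Rr[::6],T[::8])
def fit(P):
    vx,vy,x,y=cv2.fitLine(W(P).astype(np.float32),cv2.DIST_HUBER,0,.01,.01).ravel();return np.array([x,y]),np.array([vx,vy])
out={}
for n,P in(("L",L),("R",Rr),("T",T)):
    p,d=fit(P);out[n]=(p,d);print(n,p,np.degrees(np.arctan2(d[1],d[0]))%180)
for yaw in(-14.,-14.4):
    yaw=np.radians(yaw);X=np.array([np.cos(yaw),np.sin(yaw)]);Y=np.array([-X[1],X[0]])
    l,rr,t=out["L"][0]@X,out["R"][0]@X,out["T"][0]@Y
    print("width",rr-l,"centre",(l+rr)/2*X+(t-.075)*Y)
E
```

```text
[(np.float64(240.5), 150), (np.float64(251.5), 168), (np.float64(252.5), 186), (np.float64(253.5), 204), (np.float64(254.5), 222), (np.float64(256.5), 240)] [(np.float64(403.5), 150), (np.float64(402.5), 168), (np.float64(401.5), 186), (np.float64(399.5), 204), (np.float64(398.5), 222), (np.float64(397.5), 240)] [(262, np.float64(126.5)), (286, np.float64(125.5)), (310, np.float64(125.5)), (334, np.float64(125.5)), (358, np.float64(124.5)), (382, np.float64(124.5))]
L [ 0.40980905 -0.10715072] 75.83183
R [ 0.54144377 -0.15044047] 76.02217
T [ 0.48296934 -0.06167477] 166.171
width 0.13819733727296374 centre [ 0.47366768 -0.13665163]
width 0.1382648889210048 centre [ 0.47359665 -0.13670097]
```

{"method": "carry_out", "body": {"targets": [[0.6,0.2,0,-0.6,-1],[0,0,1.5,0,-1],[0,0,2,0,-1],[0,0,2,0,-1],[0,0,2,0,-1],[0,0,1,0,-1],[0,0,0,0,-1],[0,0,0,0,-1]]}}

```text
t: 8.15
eef_pos: [0.4726, -0.1309, 0.1106]
tool_rot: [0.0, 0.785, 0.619, 0.0]
contact_force: [0.2, -0.0, -1.3]
gripper_width: 0.598
grasp_force: 41.9
```

```bash
python3 - <<'E'
from h import *
go([.4687,-.1364,.0673]);print(bot.get_obs()["contact_force"])
sd=imaging.read_camera("side")[:,:,::-1];w=imaging.read_camera("wrist")[:,:,::-1]
x0,y0=226,155
cv2.imwrite("pics/w5.png",np.hstack([cv2.resize(w[60:260,220:420],(400,400),interpolation=cv2.INTER_CUBIC),cv2.resize(sd[y0:y0+120,x0:x0+120],(400,400),interpolation=cv2.INTER_CUBIC)]))
E
```

```text
t 8.15 pos [ 0.4726 -0.1309  0.1106] xaz 76.54057818502893 z [ 0. -0. -1.] q [-0.33  0.39  0.58  2.13 -0.32  0.71  0.23]
shift cm [-0.62 -0.25  4.33]
[ 0.20494634 -0.00915876 -1.32153885]
```

View pics/w5.png

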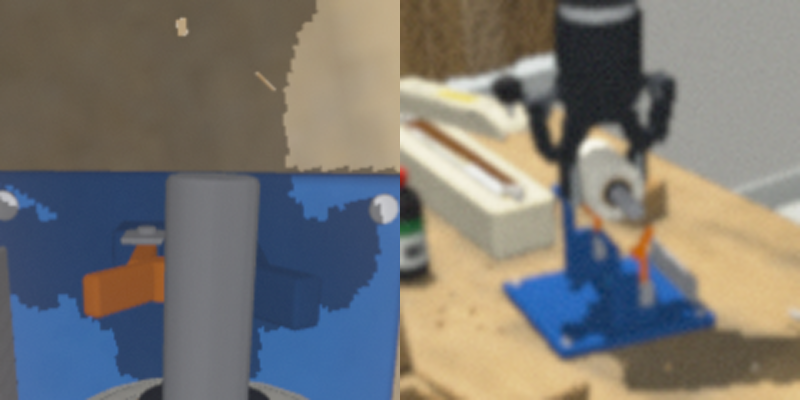

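View: the rod (centre column ~212 in the left crop) lies between the orange tab (84–165) and the blue prong (250–318), slightly toward the prong. This agrees with the computed -2.5 mm correction.

{"method": "carry_out", "body": {"targets": [[-0.6,-0.25,0,0.5,-1],[0,0,0,0,-1],[0,0,0,0,-1],[0,0,0,0,-1]]}}

```text
t: 8.65
eef_pos: [0.4684, -0.1366, 0.1105]
tool_rot: [0.0, 0.788, 0.616, 0.0]
contact_force: [0.2, -0.2, -1.5]
gripper_width: 0.599
grasp_force: 41.9
```

```bash
python3 - <<'E'
from h import *
go([.4687,-.1364,.0673]);print(bot.get_obs()["contact_force"])
E
```

```text
t 8.65 pos [ 0.4684 -0.1366  0.1105] xaz 75.97788051898597 z [ 0.  0. -1.] q [-0.32  0.38  0.59  2.13 -0.32  0.71  0.23]
shift cm [0.03 0.02 4.32]
[ 0.17418013 -0.15615605 -1.4885086 ]
```

{"method": "carry_out", "body": {"targets": [[0,0,1,0,-1],[0,0,1,0,-1],[0,0,0.8,0,-1],[0,0,0.6,0,-1],[0,0,0.3,0,-1],[0,0,0.3,0,-1],[0,0,0,0,-1],[0,0,0,0,-1],[0,0,0,0,-1]]}}

```text
t: 9.55
eef_pos: [0.4684, -0.1366, 0.0705]
tool_rot: [0.0, 0.788, 0.616, 0.0]
contact_force: [-0.2, 0.5, -1.8]
gripper_width: 0.601
grasp_force: 41.8
```

{"method": "carry_out", "body": {"targets": [[0,0,0.15,0,-1],[0,0,0,0,-1],[0,0,0,0,-1]]}}

```text
t: 9.85
eef_pos: [0.4685, -0.1365, 0.069]
tool_rot: [0.0, 0.788, 0.616, 0.0]
contact_force: [-0.0, 1.1, 1.7]
gripper_width: 0.598
grasp_force: 41.9
```

{"method": "carry_out", "body": {"targets": [[0,0,0.1,0,-1],[0,0,0,0,-1],[0,0,0,0,-1]]}}

```text
t: 10.15
eef_pos: [0.4688, -0.1366, 0.0686]
tool_rot: [0.0, 0.788, 0.616, 0.0]
contact_force: [-3.4, 2.0, 11.8]
gripper_width: 0.593
grasp_force: 42.6
```

{"method": "carry_out", "body": {"targets": [[0,0,0.1,0,-1],[0,0,0,0,-1],[0,0,0,0,-1]]}}

```text
t: 10.45
eef_pos: [0.4692, -0.1367, 0.0678]
tool_rot: [0.001, 0.788, 0.616, 0.001]
contact_force: [-2.1, 0.6, 11.3]
gripper_width: 0.596
grasp_force: 40.7
```

{"method": "carry_out", "body": {"targets": [[0,0,-0.15,0,-1],[0,0,0,0,0.4],[0,0,0,0,0.6],[0,0,0,0,0.8],[0,0,0,0,1],[0,0,0,0,1],[0,0,0,0,1],[0,0,0,0,1],[0,0,0,0,1]]}}

```text
t: 11.35
eef_pos: [0.4683, -0.1365, 0.0683]
tool_rot: [-0.0, 0.788, 0.616, -0.0]
contact_force: [0.9, -0.4, 0.3]
gripper_width: 0.999
grasp_force: 0.0
```

{"method": "carry_out", "body": {"targets": [[0,0,-1,0,1],[0,0,-2,0,1],[0,0,-3,0,1],[0,0,-3,0,1],[0,0,-2,0,1],[0,0,0,0,1],[0,0,0,0,1]]}}

```text
t: 12.05
eef_pos: [0.4684, -0.1364, 0.1787]
tool_rot: [0.0, 0.788, 0.616, 0.001]
contact_force: [-0.0, 0.1, 0.2]
gripper_width: 0.998
grasp_force: 0.0
```

```bash
python3 - <<'E'
from h import *
go([.4687,-.1364,.0673]);print(bot.get_obs()["contact_force"])
sd=imaging.read_camera("side")[:,:,::-1];w=imaging.read_camera("wrist")[:,:,::-1]
x0,y0=226,155
cv2.imwrite("pics/w6.png",np.hstack([cv2.resize(w[80:440,140:500],(400,400)),cv2.resize(sd[y0:y0+120,x0:x0+120],(400,400),interpolation=cv2.INTER_CUBIC)]))
E
```

```text
t 12.05 pos [ 0.4684 -0.1364  0.1787] xaz 75.99983142403546 z [ 0.001  0.    -1.   ] q [-0.4   0.27  0.66  2.08 -0.22  0.86  0.14]
shift cm [-0.    0.02 11.14]
[-0.01112333  0.143984    0.20819183]
```

View pics/w6.png

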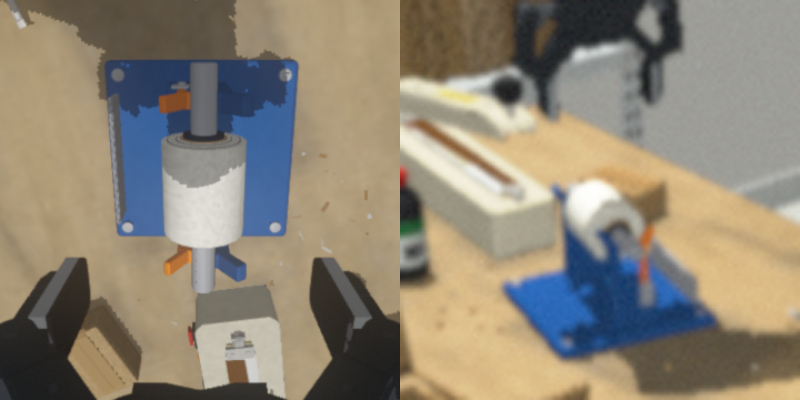

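The picture shows the spindle lying level across both fork mouths, between tab and prong at each end, and released. Next: shut the fingers and press on top of the roll (top at ~114 mm).

{"method": "carry_out", "body": {"targets": [[0,0,0,0,-1],[0,0,0,0,-1],[0,0,0,0,-1],[0,0,0,0,-1],[0,0,0,0,-1],[0,0,0,0,-1],[0,0,0,0,-1],[0,0,0,0,-1],[0,0,0,0,-1],[0,0,0,0,-1]]}}

```text
t: 13.15
eef_pos: [0.4683, -0.1365, 0.1783]
tool_rot: [0.0, 0.788, 0.616, 0.0]
contact_force: [-0.8, 0.1, -0.4]
gripper_width: -0.006
grasp_force: 0.0
```

{"method": "carry_out", "body": {"targets": [[0,0,2,0,-1],[0,0,2,0,-1],[0,0,1.5,0,-1],[0,0,0.6,0,-1],[0,0,0,0,-1],[0,0,0,0,-1],[0,0,0,0,-1]]}}

```text
t: 13.85
eef_pos: [0.4689, -0.1367, 0.118]
tool_rot: [0.0, 0.788, 0.616, 0.001]
contact_force: [0.6, -0.8, 0.5]
gripper_width: -0.002
grasp_force: 0.0
```

{"method": "carry_out", "body": {"targets": [[0,0,0.2,0,-1],[0,0,0.1,0,-1],[0,0,0.1,0,-1],[0,0,0,0,-1],[0,0,0,0,-1]]}}

```text
t: 14.35
eef_pos: [0.4696, -0.1368, 0.1142]
tool_rot: [0.001, 0.788, 0.616, 0.001]
contact_force: [1.4, 0.3, 7.1]
gripper_width: -0.0
grasp_force: 3.5
```

Contact came at 114 mm as expected. I'll press in small steps.

{"method": "carry_out", "body": {"targets": [[0,0,0.1,0,-1],[0,0,0.1,0,-1],[0,0,0.1,0,-1],[0,0,0.1,0,-1],[0,0,0,0,-1]]}}

```text
t: 14.85
eef_pos: [0.4694, -0.1373, 0.1101]
tool_rot: [0.001, 0.788, 0.615, 0.001]
contact_force: [0.2, -1.9, 4.0]
gripper_width: 0.004
grasp_force: 2.2
```

{"method": "carry_out", "body": {"targets": [[0,0,0.1,0,-1],[0,0,0.1,0,-1],[0,0,0.1,0,-1],[0,0,0.1,0,-1],[0,0,0,0,-1]]}}

```text
t: 15.35
eef_pos: [0.468, -0.1362, 0.105]
tool_rot: [-0.0, 0.788, 0.616, -0.0]
contact_force: [0.7, 0.1, 1.3]
gripper_width: 0.001
grasp_force: 0.6
```

{"method": "carry_out", "body": {"targets": [[0,0,0.2,0,-1],[0,0,0.2,0,-1],[0,0,0.2,0,-1],[0,0,0,0,-1],[0,0,0,0,-1]]}}

```text
t: 15.85
eef_pos: [0.468, -0.1365, 0.099]
tool_rot: [-0.0, 0.788, 0.616, -0.0]
contact_force: [1.1, 0.5, 0.3]
gripper_width: 0.002
grasp_force: 0.1
```

{"method": "carry_out", "body": {"targets": [[0,0,0.2,0,-1],[0,0,0.2,0,-1],[0,0,0.2,0,-1],[0,0,0,0,-1],[0,0,0,0,-1]]}}

```text
t: 16.35
eef_pos: [0.4682, -0.1366, 0.0931]
tool_rot: [-0.0, 0.788, 0.616, -0.0]
contact_force: [-0.5, -0.5, 0.2]
gripper_width: 0.0
grasp_force: 0.0
```

{"method": "carry_out", "body": {"targets": [[0,0,0.1,0,-1],[0,0,0.1,0,-1],[0,0,0.1,0,-1],[0,0,0,0,-1],[0,0,0,0,-1]]}}

```text
t: 16.85
eef_pos: [0.4697, -0.137, 0.0917]
tool_rot: [0.001, 0.788, 0.615, 0.001]
contact_force: [-2.3, 1.1, 15.2]
gripper_width: -0.002
grasp_force: 7.8
```

{"method": "carry_out", "body": {"targets": [[0,0,0.15,0,-1],[0,0,0,0,-1],[0,0,0,0,-1]]}}

```text
t: 17.15
eef_pos: [0.4706, -0.1372, 0.0915]
tool_rot: [0.001, 0.788, 0.615, 0.002]
contact_force: [-4.8, 1.4, 31.3]
gripper_width: 0.002
grasp_force: 15.4
```

{"method": "carry_out", "body": {"targets": [[0,0,-1,0,-1],[0,0,-2,0,-1],[0,0,-3,0,-1],[0,0,-3,0,-1],[0,0,-3,0,-1],[0,0,0,0,-1],[0,0,0,0,-1],[0,0,0,0,-1]]}}

```text
t: 17.95
eef_pos: [0.4675, -0.1363, 0.2079]
tool_rot: [-0.001, 0.788, 0.616, -0.001]
contact_force: [0.1, -0.2, -0.8]
gripper_width: 0.002
grasp_force: 0.0
```

```bash
python3 - <<'E'
from h import *
sd=imaging.read_camera("side")[:,:,::-1];w=imaging.read_camera("wrist")[:,:,::-1]
c=imaging.calibration("side");x0,y0=236,165
X=np.array([.9703,-.2419]);Y=np.array([.2419,.9703]);m=np.array([.4677,-.1362])
for n,z in(("home",.066),("up",.088)):
  for s in(.075,-.075):print(n,s,(proj(c,np.r_[m+Y*s,z])-[x0,y0])*4)
cv2.imwrite("pics/w7.png",np.hstack([cv2.resize(w[80:440,140:500],(400,400)),cv2.resize(sd[y0:y0+100,x0:x0+100],(400,400),interpolation=cv2.INTER_CUBIC)]))
print(bot.get_obs()["contact_force"])
E
```

```text
home 0.075 [244.43703995 284.61157701]
home -0.075 [167.006386   207.48040644]
up 0.075 [243.66736167 256.81888015]
up -0.075 [165.85667174 181.20716168]
[ 0.41364989  1.01957583 -0.20591466]
```

View pics/w7.png

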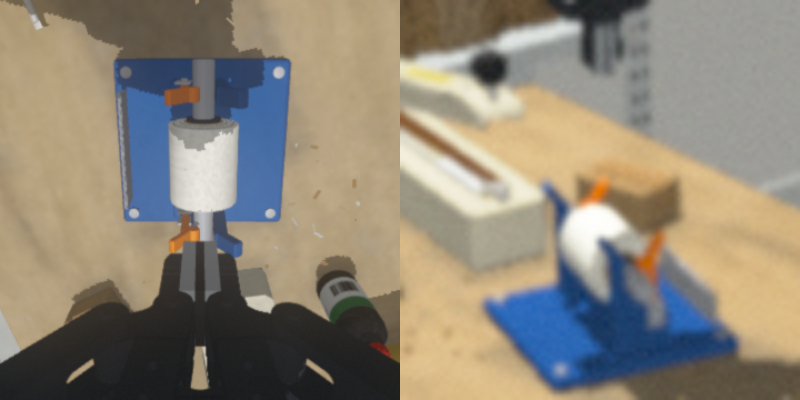

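The picture shows the roll sunk between the forks, with both jaw tabs over the rod. The near rod end in the side view is at about (645,295), which fits the seated prediction (244,285 in the crop) rather than the raised one. The press also hit a hard stop at the seated height of 92 mm.

```bash
python3 -c "
from station import bot
print(bot.hand_in())"
```

```text
the job is handed in; nothing more can be done
None
```

The white spindle is pressed home in both dispenser forks, with both jaws looking shut over it in the last picture; the brown roll was left in the rack, and the job is handed in (no verdict returned).

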